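Load a tenoned rail into the holding jig

ROBOT

A 6-joint arm with a two-finger parallel gripper is mounted at the origin on a cart in front of the work surface, level with it; the furniture and walls round the work are solid. World frame = base frame: x ahead of the robot, y to its left, z up, the work surface at z = 0. Lengths are in m, angles in rad, forces in N, time in s.
With the tool pointing down it reaches from about 0.4 to 0.925 m from the base axis. Payload 3.4 kg.
Tool frame: the origin (TCP) lies midway between the tips of the shut fingers; the grasp point (between the pads) lies 19 mm behind it; z points along the fingers, y is the line along which they close (so a half turn about z gives the same grasp; the last joint's range is limited). The gripper opens to 85 mm and grips with 20 to 120 N. Pads are 22 mm wide; open, the fingers measure 114 mm over their backs; the gripper's body (76 mm by 85 mm) begins 54 mm behind the grasp point. The pads swing forward as they close: fully open they stand 13 mm farther back than shut.
Start: joints at [-1.373, 0.307, 1.506, -0, 1.328, -0.073], TCP at [0.154, -0.554, 0.231] pointing down, gripper open.
Joint ranges: [-3.12, 3.12], [-1.05, 2.28], [0.14, 2.33], [-1.42, 4.57], [0.1, 2.73], [-2.68, 2.68]. Speed limits (rad/s): [2.57, 2.57, 3.14, 3.14, 3.14, 3.14].

INTERFACE

Orientations are given as [roll, pitch, yaw] about the fixed x, y, z axes, in that order (R = Rz(yaw) Ry(pitch) Rx(roll)).
In Python, from bench import env gives the robot as it stands. The module is installed in compiled form; this text tells all that it offers.
- The arm moves only by the tool drive_tool, never from a script. Its argument "series" is a list of rows, each a list of 7 numbers: the shift along the tool's x, y, z in m, then the turn, a rotation vector about the tool's x, y, z in rad, then the opening, from 0 (shut) to 1 (fully open). A call has 1 to 10 rows; each row is the pose to reach, as a shift and turn from the pose commanded when the call began, along the tool's axes at that moment; what a row does not reach only later rows make up. A row lasts 1/10 s, in which the tool goes at most 50 mm and 8.59 degrees, less where a joint would pass 70% of its speed; a pose out of reach is approached as far as the arm can. A call with a gripper value outside its range is refused whole. The fingers move at their own pace and stop on an object; "squeeze" is the grip in N (left out, the last holds). Time passes only in rows, so rows that repeat a pose let the fingers close. It gives the time, the measured TCP pose, the force, the opening and the grip force at its end, in the units of the state.
- env.state(): the state, without advancing time (a new reading comes with each control period).
- env.get_image(name): name is "side" or "top" or "wrist"; returns a dict with "image" (480x640x3 uint8, red, green, blue), "range_z" (480x640 float32, m along the optical axis (not along the pixel's ray), 0 where there is no reading), "vertical_fov" (degrees; the focal length in pixels is half the picture's height over the tangent of half this angle, whatever the lens; pixels are square), "cx", "cy" (the principal point, pixels), "cam_to_world" (4x4, takes a point from camera to world coordinates). Camera axes: x right, y up, looking along -z (the intrinsics and any distortion apply to the point x, -y, -z); pixel columns grow to the right and rows downward; lengths in m; the calibration is good to about 2 mm. A picture is of the moment at which its call begins.
- env.job_done(): hands the job in; it is judged then, once.
The state is a dict: "time_s": time; "joint_positions": joint angles; "qd": joint speeds; "joint_torque": joint torques, N m; "tcp_pos": TCP position; "orientation": TCP orientation; "force": force on the tool from outside, world axes, zero at the start; "ft_torque": the same for the moment, N m; "gripper_width": finger opening in m; "grip_force": force on a finger pad.
Only numpy, scipy, OpenCV 4.12 (cv2) and the standard library are available. Lean on these libraries where they do the work, as an engineer would, in place of code of your own. Each camera call takes 0.05 s, during which the arm holds its last target. There are 200 camera calls.

TASK

Load the short tenoned rail into the holding jig on the machine table: hook its tenon under the jig's steel lip with the other end held up, then lower that end, without letting it drop, until the rail lies flat on the bed between the tail guides. Then swing the jig's hold-down bar fully across the rail's tail end, up to its stop pin, and leave the other things on the table where they are.

Things in the scene. Friction and masses are not known exactly. Their poses are not given: they have to be found in the camera images.
- jig: Holding jig, fixed on the table: plywood bed 228 x 114 mm, 12 mm thick. Origin on the table under the middle of the bed; x runs along the pocket from the tail stop to the lip, y to its left, z up. The middle of the bed, x -45 to +70 mm, is open at both sides for fingers. The rail is home with the end of its tenon at x 92 to 95 mm, y 0.
- jig_lip (a point): Middle of the free lower edge of the steel lip plate (5 mm thick) at jig x 79, y 0, 16 mm above the bed; axes as the jig's. It overhangs 16 mm, up to a wooden end wall at jig x 95. The slot under it is 40 mm wide (jig y -20 to +20 mm); its flared mouth begins at x 72.
- jig_tail (a point): Top middle of the tail stop's face towards the lip: jig x -86, y 0, 12 mm above the bed; axes as the jig's. The stop is 60 mm wide, 18 mm long. In front of it two tail guides 12 mm high stand at jig x -80 to -60, inner faces at y +27 and -27 mm. The bar's stop pin, 9 mm thick, at jig x -49, y -49.5, reaches 49 mm above the table.
- rail_center (a point): Centre of the loose rail's thick body, half-way up: grasp across its width. Light wood, 140 g. Body 150 (x -75 to 75) x 46 x 26 mm; at the +x end a tenon 28 long, 34 wide, 9 mm thick, flush with the underside. z up; starts flat on the table and goes into the jig the same way up. Mass centre 4 mm towards the tenon.
- rail_tip (a point): Middle of the tenon's end face, 4.5 mm above the rail's underside, 103 mm from rail_center along x; axes as the rail's. With the tenon fully under the lip the rail can stand tail-up by up to about 0.3 rad; 0.09 rad clears the tail stop.
- rail_tail (a point): Middle of the lower edge of the rail's other (tail) end, 75 mm behind rail_center, on the underside; axes as the rail's.
- swing_bar (a joint): Angle of the hold-down bar, rad: 0 = across the pocket (pointing to jig -y) at its stop pin; grows as it swings away towards the tail (1.57 = pointing to jig -x). Starts open, clear of the pocket, turns stiffly (about 1 N at its knob), stays where left. Its underside is 2.5 mm above a rail lying flat, so it cannot cross one that is not down.
- bar_pivot (a point): Pivot of the hold-down bar (a steel flat 22 mm wide, 7 mm thick, 112 mm long over all), half-way up the bar, 44 mm above the table; at jig x -65, y +46 mm. A bolt head stands 11 mm above this point.
- bar_knob (a point): Middle of the black knob (20 mm thick, 28 mm high, standing on the bar) near the bar's free end, 90 mm from the pivot, 61.5 mm above the table.
- setting_block: Bystander: white setting block 40 x 60 x 30 mm with a black knob; origin at its underside.
- tape_measure: Bystander: tape measure 36 x 78 x 61 mm; origin at its underside.
- spanner_30: Bystander: black spanner 282 mm long; origin at its underside.
- moulding_sample: Bystander: plain piece of wood 45 x 160 x 36 mm without a tenon; origin at its underside.

How it is judged:
On the way, in this order (a step that is already met when the one before it is completed fails the run):
1. the tenon is hooked under the lip while the tail end is still held up (x of rail_tip in the frame of jig above 0.086 m and z of rail_tip in the frame of jig below 0.025 m and y of rail_tip in the frame of jig between -0.007 and 0.007 m and z of rail_tail in the frame of jig above 0.021 m), for 0.1 s.
2. the tail end is down and the rail lies flat on the bed (x of rail_tip in the frame of jig above 0.086 m and z of rail_tip in the frame of jig below 0.025 m and y of rail_tip in the frame of jig between -0.007 and 0.007 m and z of rail_tail in the frame of jig below 0.016 m and x of rail_tail in the frame of jig above -0.089 m and y of rail_tail in the frame of jig between -0.008 and 0.008 m and angle between rail_center's own z axis and vertical below 0.04 rad), for 0.3 s.
3. the hold-down bar is across the tail end (all of step 2 and value of joint swing_bar below 0.12 rad), for 0.2 s.
At the end, for the whole second after the job is handed in: The rail lies flat and still in the jig (within 0.04 rad of level, its tail end within 4 mm of the bed and between the tail guides), the tenon at least 7 mm under the lip, and the hold-down bar is across the tail end, within 0.12 rad of its stop (all of step 3 and linear speed of rail below 0.02 m/s and angular speed of rail below 0.2 rad/s); the robot touches nothing.
It fails at once if the hooked rail was dropped instead of lowered (it turned faster than 3.5 rad/s) (x of rail_tip in the frame of jig above 0.086 m and z of rail_tip in the frame of jig below 0.025 m and y of rail_tip in the frame of jig between -0.007 and 0.007 m and angular speed of rail above 3.5 rad/s).
It fails at once if the white setting block was moved more than 30 mm (distance of setting_block from where it was at the start of the episode above 0.03 m).
It fails at once if the tape measure was moved more than 30 mm (distance of tape_measure from where it was at the start of the episode above 0.03 m).
It fails at once if the large spanner was moved more than 30 mm (distance of spanner_30 from where it was at the start of the episode above 0.03 m).
It fails at once if the moulding sample was moved more than 30 mm (distance of moulding_sample from where it was at the start of the episode above 0.03 m).
It also fails if it takes over 58 s, if anything falls off the work surface, if the arm or the gripper's body presses on something with over 40 N, if the wrist force passes 120 N, or if a joint passes its speed limit or range.

## Working session

There is one attempt and no reset: what is moved stays moved. The work goes in short steps, Python scripts to look and compute and a tool call to move; the robot and the scene stay as the last step left them, time stands still between calls to the robot, and variables do not carry over. Pictures are saved under pics/ and viewed, at most 10 in all, crops included, and the job is handed in when it is done.

Besides the shell and the picture viewer there is one more tool, called after "Emit:" in YAML: its name, and indented under it one key for each argument. drive_tool: Moves the arm, as the interface text tells. Its arguments: {"type":"object","properties":{"series":{"type":"array"},"squeeze":{"type":"number"}},"required":["series"]}

```bash
mkdir -p pics; cat > h.py <<'E'
import numpy as np, cv2, pickle
from bench import env
def grab(name,tag):
    d=env.get_image(name); pickle.dump(d,open(f'pics/{tag}.pkl','wb'))
    cv2.imwrite(f'pics/{tag}.png',d['image'][:,:,::-1]); return d
def load(tag): return pickle.load(open(f'pics/{tag}.pkl','rb'))
def ray(d,u,v):
    f=240/np.tan(np.radians(d['vertical_fov']/2)); T=np.array(d['cam_to_world'])
    c=np.array([(u-d['cx'])/f,-(v-d['cy'])/f,-1]); return T[:3,3],T[:3,:3]@c
def atz(d,u,v,z):
    o,r=ray(d,u,v); return o+r*(z-o[2])/r[2]
def dep(d,u,v):
    o,r=ray(d,u,v); return o+r*d['range_z'][int(v),int(u)]
E
python3 - <<'E'
from h import *
for n in ['top','side']:
    d=grab(n,n); print(n,{k:d[k] for k in d if k not in('image','range_z')})
print(env.state())
E
```

```text
top {'vertical_fov': 51.10659697123263, 'cx': 315.579744492652, 'cy': 238.384708607298, 'cam_to_world': array([[ 0.01226958,  0.98201688, -0.188394  ,  0.40760067],
       [-0.99990955,  0.01101148, -0.00772327, -0.15799464],
       [-0.00550988,  0.18847172,  0.98206316,  0.98094697],
       [ 0.        ,  0.        ,  0.        ,  1.        ]])}
side {'vertical_fov': 45.726349951977774, 'cx': 315.0219356580021, 'cy': 240.43330610074213, 'cam_to_world': array([[ 0.96579837,  0.16961206, -0.19612564,  0.3658921 ],
       [-0.2592813 ,  0.63928893, -0.72393568, -0.91783171],
       [ 0.00259273,  0.75002761,  0.66140144,  0.7964026 ],
       [ 0.        ,  0.        ,  0.        ,  1.        ]])}
{'time_s': 0.1, 'joint_positions': array([-1.37249605e+00,  3.07539348e-01,  1.50754649e+00, -2.78532857e-05,
        1.32838742e+00, -7.35324405e-02]), 'qd': array([ 0.00032143,  0.00093581, -0.00173912,  0.0012491 ,  0.00214836,
       -0.00114508]), 'joint_torque': array([-3.00288946e-05, -4.58528781e+01, -2.52608067e+01, -6.88622799e-05,
        5.61191817e-03, -9.73737571e-06]), 'tcp_pos': array([ 0.15421168, -0.55328846,  0.23044816]), 'orientation': array([-3.13971515e+00, -1.11207055e-04,  2.71839329e-01]), 'force': array([-0.40249653,  0.57268059, -0.30553289]), 'ft_torque': array([-0.01283187,  0.03373149, -0.01988222]), 'grip_force': 0.0, 'gripper_width': 0.0852334454825464}
```

View pics/top.png

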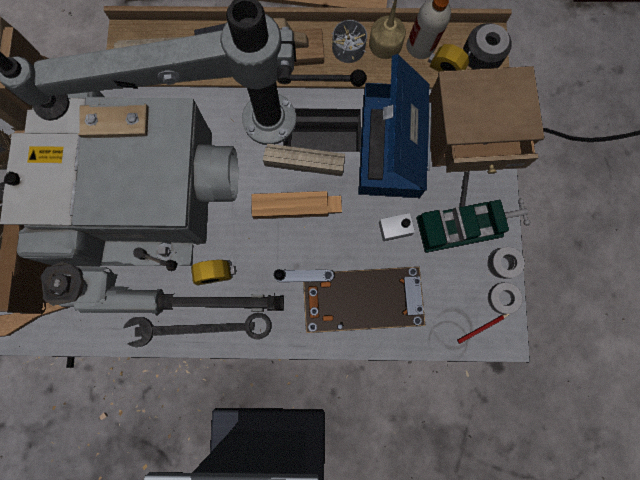

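View pics/side.png

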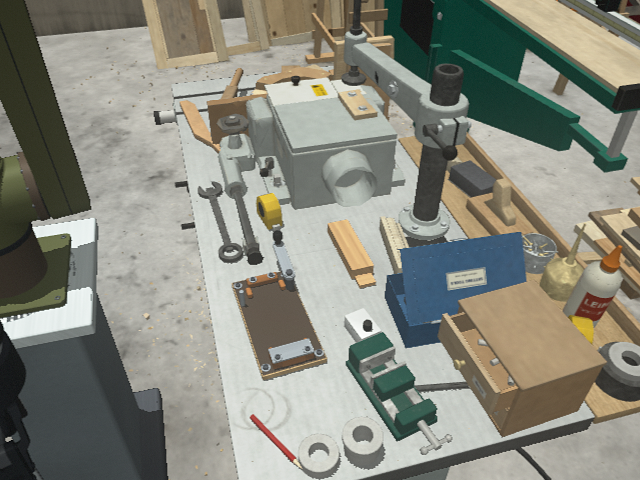

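```bash
python3 - <<'E'
from h import *
d=load('top'); cv2.imwrite('pics/crop1.png',cv2.resize(d['image'][186:336,240:440,::-1],(800,600),interpolation=cv2.INTER_CUBIC))
E
```

```text
(no output)
```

View pics/crop1.png

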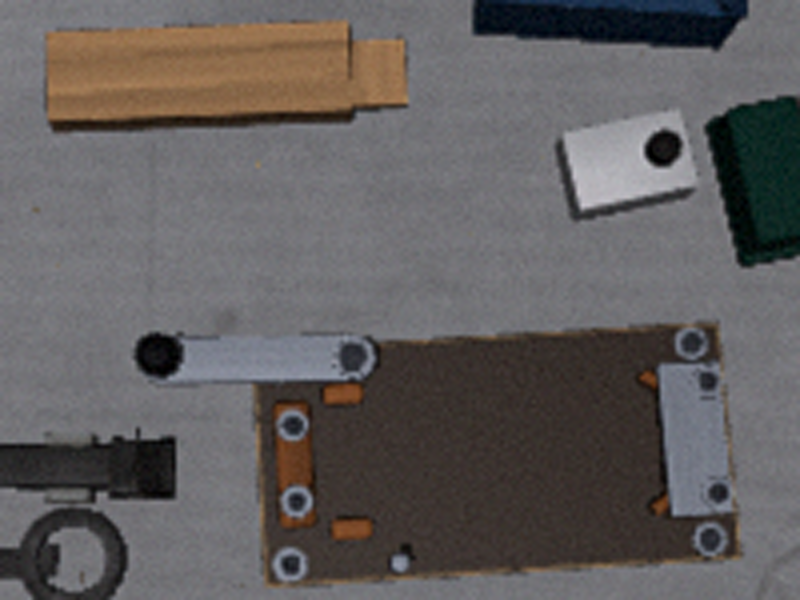

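```bash
python3 - <<'E'
from h import *
d=load('top'); P=lambda u,v,z:atz(d,240+(u+.5)/4-.5,186+(v+.5)/4-.5,z)
fl,fr,br=P(270,583,.012),P(738,554,.012),P(717,325,.012)
print('jig corners',fl,fr,br,np.linalg.norm(fl-fr),np.linalg.norm(br-fr))
c=(fl+br)/2; ex=fr-fl; ey=br-fr
print('c',c,'yaw',np.arctan2(ex[1],ex[0]),np.arctan2(ey[1],ey[0])-np.pi/2)
r=[P(*p,.026) for p in[(47,32),(350,22),(353,115),(50,122)]]
print('rail',np.mean(r,0),[np.arctan2(*(b-a)[1::-1]) for a,b in((r[0],r[1]),(r[3],r[2]))], np.linalg.norm(r[0]-r[1]),np.linalg.norm(r[1]-r[2]))
t=(P(406,40,.009)+P(408,106,.009))/2;print('tip',t)
print('pivot',P(354,355,.055),'knob',P(159,354,.0755),'pin',P(400,558,.049),'stopface')
print('lip edge ends',P(658,364,.033),P(670,515,.033), 'tail bolts',P(292,424,.03),P(296,500,.03))
for u,v in[(285,203),(364,300),(282,284)]: print(dep(d,u,v))
E
```

```text
jig corners [ 0.4135726  -0.13653148  0.012     ] [ 0.42984383 -0.3587382   0.012     ] [ 0.53938988 -0.35167167  0.012     ] 0.22280165433080598 0.10977373622482212
c [ 0.47648124 -0.24410158  0.012     ] yaw -1.4977011125082227 -1.5063782502951244
rail [ 0.65944645 -0.09866535  0.026     ] [np.float64(-1.525920130480698), np.float64(-1.5361210314506528)] 0.14948738836057038 0.04714963296701997
tip [ 0.66486892 -0.2010094   0.009     ]
pivot [ 0.51760394 -0.17478561  0.055     ] knob [ 0.51459729 -0.08605799  0.0755    ] pin [ 0.42531304 -0.19663278  0.049     ] stopface
lip edge ends [ 0.51761002 -0.31908762  0.033     ] [ 0.44692917 -0.32320117  0.033     ] tail bolts [ 0.48747672 -0.14618764  0.03      ] [ 0.45190826 -0.14854104  0.03      ]
[ 0.66113917 -0.08948147  0.02506846]
[ 0.47397557 -0.24460088  0.01400659]
[ 5.04150256e-01 -8.57181099e-02  2.55681223e-04]
```

```bash
cat >> h.py <<'E'
from scipy.spatial.transform import Rotation as R
def go(p,rpy):
    s=env.state(); A=R.from_euler('xyz',s['orientation'])
    print('t',s['time_s'],'shift',np.round(A.inv().apply(np.array(p)-s['tcp_pos']),4),'turn',np.round((A.inv()*R.from_euler('xyz',rpy)).as_rotvec(),4))
E
python3 - <<'E'
from h import *
go([.6594,-.0987,.15],[np.pi,0,1.611])
d=load('top')
for n,(u,v) in dict(drillarm=(160,75),col=(245,20),sample=(300,170),sample2=(300,160),box=(400,100),motor=(150,150),spout=(215,173)).items(): print(n,dep(d,u,v))
E
```

```text
t 0.1 shift [ 0.6087 -0.3021  0.0811] turn [-0.0015 -0.0014 -1.3392]
drillarm [0.79669585 0.08987966 0.27177609]
col [ 0.86060956 -0.04501422  0.31734345]
sample [ 0.73549287 -0.11697414  0.00661736]
sample2 [ 0.74667926 -0.11778787  0.03485046]
box [ 0.81859552 -0.29826916  0.15123694]
motor [0.71563661 0.13472528 0.16436703]
spout [0.68580023 0.02771728 0.13317613]
```

Emit:
drive_tool:
  series:
    - [0.3,-0.15,0,0,0,-0.67,0.72]
    - [0.3,-0.15,0,0,0,-0.67,0.72]
    - [0.3,-0.15,0,0,0,-0.67,0.72]
    - [0.3,-0.15,0,0,0,-0.67,0.72]
    - [0.3,-0.15,0,0,0,-0.67,0.72]
    - [0.6087,-0.3021,0,0,0,-1.339,0.72]
    - [0.6087,-0.3021,0,0,0,-1.339,0.72]
    - [0.6087,-0.3021,0,0,0,-1.339,0.72]
    - [0.6087,-0.3021,0,0,0,-1.339,0.72]
    - [0.6087,-0.3021,0,0,0,-1.339,0.72]

```text
time_s: 1.1
tcp_pos: [0.5269, -0.2175, 0.231]
orientation: [-3.141, -0.0, 1.616]
force: [0.8, -2.4, -0.4]
gripper_width: 0.0615
grip_force: 0.0
```

```bash
python3 - <<'E'
from h import *
go([.6594,-.0987,.15],[np.pi,0,1.611])
E
```

```text
t 1.1 shift [0.1127 0.1378 0.0809] turn [-0.0007 -0.0002  0.0046]
```

Emit:
drive_tool:
  series:
    - [0.1127,0.1378,0.06,0,0,0,0.72]
    - [0.1127,0.1378,0.06,0,0,0,0.72]
    - [0.1127,0.1378,0.06,0,0,0,0.72]
    - [0.1127,0.1378,0.06,0,0,0,0.72]
    - [0.1127,0.1378,0.06,0,0,0,0.72]
    - [0.1127,0.1378,0.06,0,0,0,0.72]

```text
time_s: 1.7
tcp_pos: [0.6586, -0.1004, 0.1699]
orientation: [-3.139, -0.0, 1.613]
force: [-0.1, -0.6, 0.3]
gripper_width: 0.0614
grip_force: 0.0
```

```bash
python3 - <<'E'
from h import *
d=grab('wrist','w1'); print(d['cam_to_world'],d['vertical_fov'],d['cx'],d['cy'])
go([.6594,-.0987,.15],[np.pi,0,1.611])
E
```

```text
[[ 0.99910964 -0.04126734 -0.00877127  0.65634749]
 [ 0.04208196  0.95998072  0.2768865  -0.03005842]
 [-0.00300612 -0.27700908  0.9608626   0.3113986 ]
 [ 0.          0.          0.          1.        ]] 60.773776184913814 314.42936082051455 237.58784293268468
t 1.75 shift [0.0026 0.0012 0.0207] turn [-0.002   0.0002  0.0004]
```

View pics/w1.png

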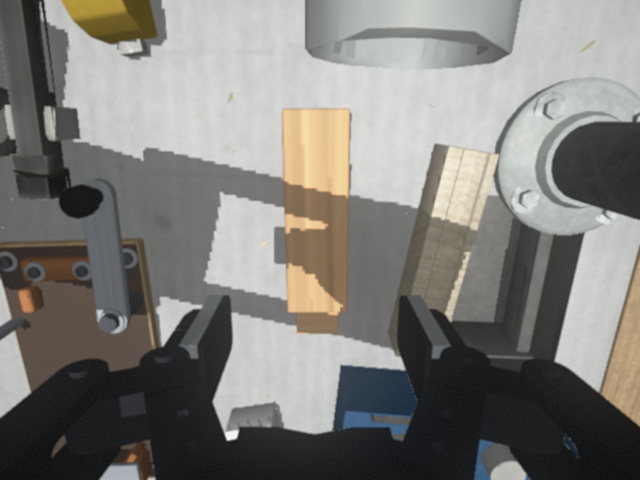

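```bash
python3 - <<'E'
from h import *
d=load('w1'); P=lambda u,v,z=.026:atz(d,u,v,z)
r=[P(283,108),P(350,108),P(346.5,312),P(288.5,312)]
print(np.mean(r,0),r,[np.arctan2(*(b-a)[1::-1]) for a,b in((r[0],r[3]),(r[1],r[2]))])
print((P(299,332,.009)+P(337,333,.009))/2)
E
```

```text
[ 0.66017097 -0.09704507  0.026     ] [array([ 0.6342914 , -0.02357059,  0.026     ]), array([ 0.67880677, -0.0216991 ,  0.026     ]), array([ 0.68598059, -0.17048762,  0.026     ]), array([ 0.64160512, -0.17242299,  0.026     ])] [np.float64(-1.521701796771899), np.float64(-1.52261877686001)]
[ 0.66547617 -0.19839389  0.009     ]
```

Emit:
drive_tool:
  series:
    - [0.002,0.0015,0.05,0,0,0,0.72]
    - [0.002,0.0015,0.1,0,0,0,0.72]
    - [0.002,0.0015,0.14,0,0,0,0.72]
    - [0.002,0.0015,0.155,0,0,-0.003,0.72]
    - [0.002,0.0015,0.1665,0,0,-0.003,0.72]
    - [0.002,0.0015,0.1665,0,0,-0.003,0.72]
    - [0.002,0.0015,0.1665,0,0,-0.003,0.72]

```text
time_s: 2.45
tcp_pos: [0.662, -0.0999, 0.0068]
orientation: [3.138, 0.001, 1.613]
force: [0.7, -0.5, 0.0]
gripper_width: 0.0614
grip_force: 0.0
```

Emit:
drive_tool:
  series:
    - [0,0,0,0,0,0,0.4]
    - [0,0,0,0,0,0,0.4]
    - [0,0,0,0,0,0,0.4]
    - [0,0,0,0,0,0,0.4]
    - [0,0,0,0,0,0,0.4]
    - [0,0,0,0,0,0,0.4]
  squeeze: 50

```text
time_s: 3.05
tcp_pos: [0.6623, -0.0996, 0.0073]
orientation: [3.137, 0.001, 1.614]
force: [-0.3, -1.0, 6.4]
gripper_width: 0.0447
grip_force: 53.8
```

Emit:
drive_tool:
  series:
    - [0,0,-0.01,0,0,0,0.4]
    - [0,0,-0.02,0,0,0,0.4]
    - [0,0,-0.04,0,0,0,0.4]
    - [0,0,-0.06,0,0,0,0.4]
    - [0,0,-0.08,0,0,0,0.4]
    - [0,0,-0.1,0,0,0,0.4]
    - [0,0,-0.1,0,0,0,0.4]
    - [0,0,-0.1,0,0,0,0.4]
  squeeze: 60

```text
time_s: 3.85
tcp_pos: [0.6607, -0.0991, 0.1054]
orientation: [3.14, 0.0, 1.614]
force: [-0.8, -0.4, -2.4]
gripper_width: 0.0447
grip_force: 62.7
```

```bash
python3 - <<'E'
from h import *
d=grab('wrist','w2'); d=grab('side','s2'); print(env.state())
a=load('w2')['image'][:,:,::-1]; b=cv2.resize(load('s2')['image'][170:350,270:430,::-1],(534,600),interpolation=cv2.INTER_CUBIC)
cv2.imwrite('pics/c2.png',np.hstack([cv2.resize(a,(400,300)),cv2.resize(b,(400,300))*0+cv2.resize(load('s2')['image'][190:310,270:430,::-1],(400,300))]))
E
```

```text
{'time_s': 3.95, 'joint_positions': array([-2.12114125e-01,  5.39883209e-01,  1.45779812e+00,  6.97742403e-06,
        1.14619489e+00, -2.55195286e-01]), 'qd': array([-1.24634894e-03,  1.05879390e-02,  4.97749230e-03, -1.01447459e-03,
       -3.66930649e-06, -7.46149179e-04]), 'joint_torque': array([ 9.53969284e-03, -5.93386781e+01, -2.33926356e+01, -2.05638076e-03,
       -4.30060574e-02, -5.78117556e-05]), 'tcp_pos': array([ 0.65944795, -0.09884462,  0.1036601 ]), 'orientation': array([-3.13938464e+00, -5.82597282e-04,  1.61387396e+00]), 'force': array([ 0.13115503, -0.42401199, -2.06500108]), 'ft_torque': array([ 0.01826619, -0.00099416,  0.01118366]), 'grip_force': 62.65566945075989, 'gripper_width': 0.04436714589915642}
```

View pics/c2.png

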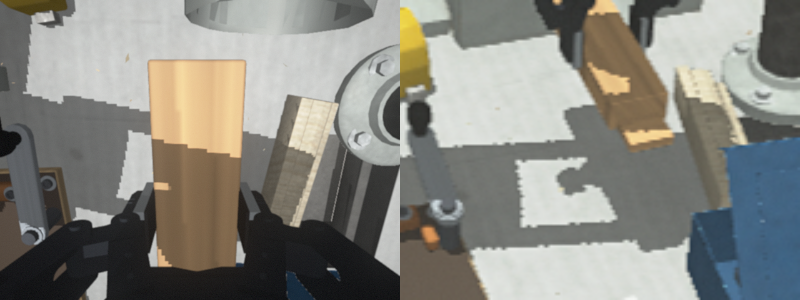

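```bash
python3 - <<'E'
from h import *
d=load('w2')
for u,v in[(315,110),(300,200),(330,200),(315,300),(315,350)]: print(dep(d,u,v))
z=np.median([dep(d,u,v)[2] for u in range(280,350,5) for v in range(110,350,5)]);print('ztop',z)
a,b=atz(d,237.5,96.5,z),atz(d,392.5,95.5,z);print(a,b,(a+b)/2)
c,e=atz(d,243,290,z),atz(d,386,290,z); print(np.arctan2(*((c-a)+(e-b))[1::-1]))
s=load('s2')
# tenon end in the side view, crop scale 2.5
for u,v in((635,150),(673,143),(627,135)): print(dep(s,270+(u-400)/2.5,190+v/2.5))
E
```

```text
[ 0.65786806 -0.02609826  0.12191333]
[ 0.65439988 -0.05279296  0.12236068]
[ 0.66357473 -0.05211302  0.12384597]
[ 0.66046552 -0.08572283  0.12328877]
[ 0.66130082 -0.10482349  0.12241708]
ztop 0.12286493837647229
[ 0.63550132 -0.02338551  0.12286494] [ 0.67989238 -0.02119221  0.12286494] [ 0.65769685 -0.02228886  0.12286494]
-1.5298007590900906
[ 0.65253238 -0.20130945  0.09760952]
[ 0.68224607 -0.20046859  0.09686585]
[ 0.64986693 -0.18995926  0.10308032]
```

```bash
cat >> h.py <<'E'
C=np.array([.477,-.2435]); YAW=-1.508
def rail(xt,zt,th,y=0,C=C,yaw=YAW,L=.1013,H=.0067):
    """tool move putting rail's lower tip edge at jig x=xt, y, height zt, tail-up tilt th"""
    c,s=np.cos(th),np.sin(th); x=xt-L*c+H*s; z=zt+L*s+H*c
    e=np.array([np.cos(yaw),np.sin(yaw)]); n=np.array([-e[1],e[0]])
    p=np.r_[C+x*e+y*n,z]
    A=R.from_euler('z',yaw+np.pi)*R.from_euler('x',np.pi)*R.from_euler('y',th)
    go(p,A.as_euler('xyz'))
E
python3 - <<'E'
from h import *
rail(.065,.11,.17)
E
```

```text
t 3.95 shift [-0.1029 -0.1892 -0.0297] turn [-0.0005  0.1694 -0.0199]
```

Emit:
drive_tool:
  series:
    - [-0.103,-0.189,-0.03,0,0.085,-0.01,0.4]
    - [-0.103,-0.189,-0.03,0,0.17,-0.02,0.4]
    - [-0.103,-0.189,-0.03,0,0.17,-0.02,0.4]
    - [-0.103,-0.189,-0.03,0,0.17,-0.02,0.4]
    - [-0.103,-0.189,-0.03,0,0.17,-0.02,0.4]
    - [-0.103,-0.189,-0.03,0,0.17,-0.02,0.4]
    - [-0.103,-0.189,-0.03,0,0.17,-0.02,0.4]
    - [-0.103,-0.189,-0.03,0,0.17,-0.02,0.4]

```text
time_s: 4.75
tcp_pos: [0.4772, -0.2096, 0.1344]
orientation: [3.139, -0.17, 1.635]
force: [0.4, 0.4, -1.5]
gripper_width: 0.0447
grip_force: 62.6
```

```bash
python3 - <<'E'
from h import *
rail(.065,.03,.17)
grab('top','t3');d=load('t3'); cv2.imwrite('pics/c3.png',cv2.resize(d['image'][240:340,290:440,::-1],(800,533),interpolation=cv2.INTER_CUBIC))
E
```

```text
t 4.75 shift [-0.0138 -0.0025  0.0794] turn [ 0.0019 -0.0004  0.0013]
```

View pics/c3.png

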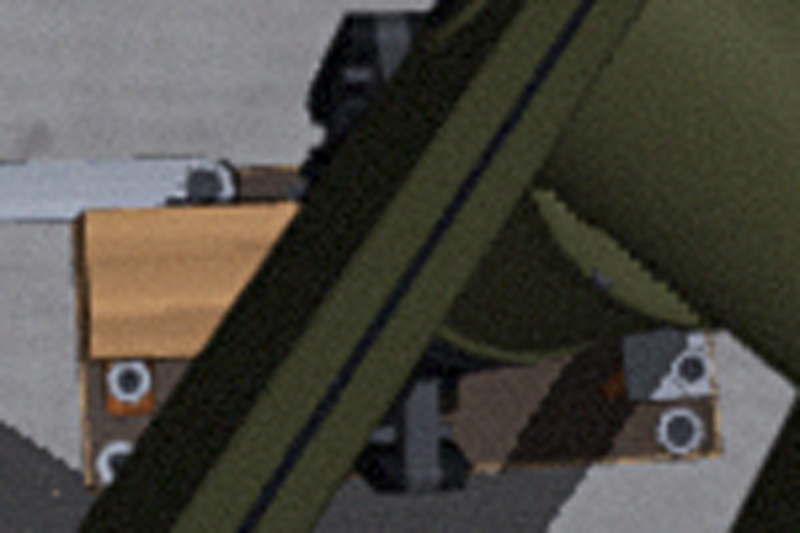

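Emit:
drive_tool:
  series:
    - [-0.007,-0.0025,0.04,0,0,0,0.4]
    - [-0.0138,-0.0025,0.079,0,0,0,0.4]
    - [-0.0138,-0.0025,0.079,0,0,0,0.4]
    - [-0.0138,-0.0025,0.079,0,0,0,0.4]
    - [-0.0138,-0.0025,0.079,0,0,0,0.4]

```text
time_s: 5.3
tcp_pos: [0.4755, -0.2109, 0.0559]
orientation: [3.138, -0.169, 1.635]
force: [0.4, -0.2, -1.0]
gripper_width: 0.0446
grip_force: 62.6
```

```bash
python3 - <<'E'
from h import *
d=grab('side','s4'); cv2.imwrite('pics/c4.png',cv2.resize(d['image'][260:390,220:350,::-1],(600,600),interpolation=cv2.INTER_CUBIC))
rail(.065,.0145,.17); print(env.state()['tcp_pos'],env.state()['force'])
E
```

```text
t 5.35 shift [-0.0017 -0.0007  0.018 ] turn [0.0045 0.0021 0.0015]
[ 0.47555173 -0.21118087  0.05628633] [ 0.60288078 -0.30221217 -0.60129064]
```

View pics/c4.png

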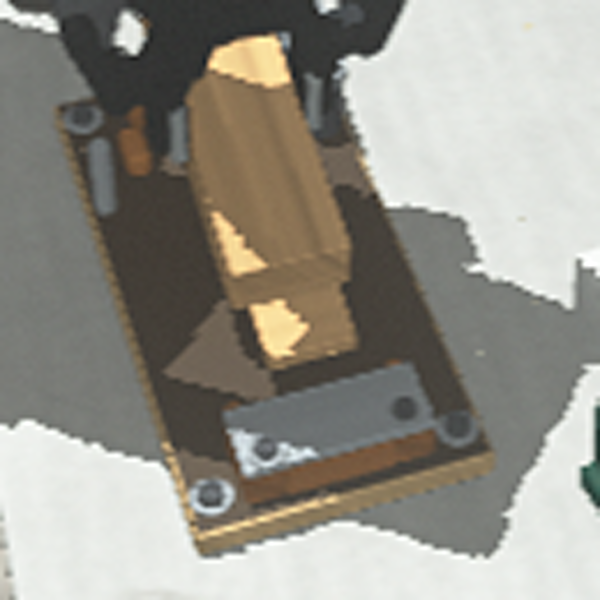

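```bash
python3 - <<'E'
from h import *
d=load('s4'); k=600/130; P=lambda u,v,z:atz(d,220+(u+.5)/k-.5,260+(v+.5)/k-.5,z)
e=np.array([np.cos(YAW),np.sin(YAW)]); J=lambda p:(np.round([(p[:2]-C)@e,(p[:2]-C)@[-e[1],e[0]]],4))
print('tip',J(P(273,368,.0325)),J(P(357,350,.0325)))
print('shoulder top',J(P(233,310,.0325+.0047)),J(P(347,283,.0325+.0047)))
print('lip',J(P(226,407,.033)),J(P(415,363,.033)))
for n,a in dict(bl=(200,548),br=(490,462),tl=(60,108)).items(): print(n,J(P(*a,.012)))
E
```

```text
tip [ 0.0665 -0.0139] [0.0682 0.0178]
shoulder top [ 0.0391 -0.0214] [0.0401 0.0227]
lip [ 0.0786 -0.035 ] [0.0812 0.0361]
bl [ 0.1197 -0.0567]
br [0.1172 0.053 ]
tl [-0.1092 -0.0567]
```

Emit:
drive_tool:
  series:
    - [-0.001,-0.002,0.009,0,0,0,0.4]
    - [-0.0017,-0.002,0.018,0,0,0,0.4]
    - [-0.0017,-0.002,0.018,0,0,0,0.4]
    - [-0.0017,-0.002,0.018,0,0,0,0.4]

```text
time_s: 5.75
tcp_pos: [0.4714, -0.2092, 0.0365]
orientation: [3.14, -0.17, 1.634]
force: [-0.2, -1.0, -1.3]
gripper_width: 0.0447
grip_force: 62.8
```

```bash
python3 - <<'E'
from h import *
rail(.065,.0145,.17,-.0013);rail(.0925,.0145,.17,-.0013); print(env.state()['tcp_pos'],env.state()['force'])
E
```

```text
t 5.75 shift [-0.0006  0.0021 -0.0019] turn [ 0.0012 -0.0004  0.0002]
t 5.75 shift [-0.0277  0.0021 -0.0066] turn [ 0.0012 -0.0004  0.0002]
[ 0.47144157 -0.20918172  0.03645378] [-0.23040296 -0.9682583  -1.34618811]
```

Emit:
drive_tool:
  series:
    - [-0.005,0,-0.0008,0,0,0,0.4]
    - [-0.01,0,-0.0017,0,0,0,0.4]
    - [-0.015,0,-0.0025,0,0,0,0.4]
    - [-0.02,0,-0.0034,0,0,0,0.4]
    - [-0.02,0,-0.0034,0,0,0,0.4]
    - [-0.02,0,-0.0034,0,0,0,0.4]

```text
time_s: 6.35
tcp_pos: [0.4729, -0.2298, 0.0365]
orientation: [3.14, -0.17, 1.633]
force: [0.4, 0.4, -0.7]
gripper_width: 0.0447
grip_force: 62.8
```

```bash
python3 - <<'E'
from h import *
d=grab('side','s5'); cv2.imwrite('pics/c5.png',cv2.resize(d['image'][260:390,220:350,::-1],(600,600),interpolation=cv2.INTER_CUBIC))
rail(.0925,.0145,.17,-.0013); print(env.state()['tcp_pos'],env.state()['force'])
E
```

```text
t 6.4 shift [-0.0076  0.002  -0.0031] turn [ 0.0015 -0.0004  0.    ]
[ 0.4728084  -0.22949427  0.03648507] [-0.82065568 -0.31194554 -1.88350973]
```

View pics/c5.png

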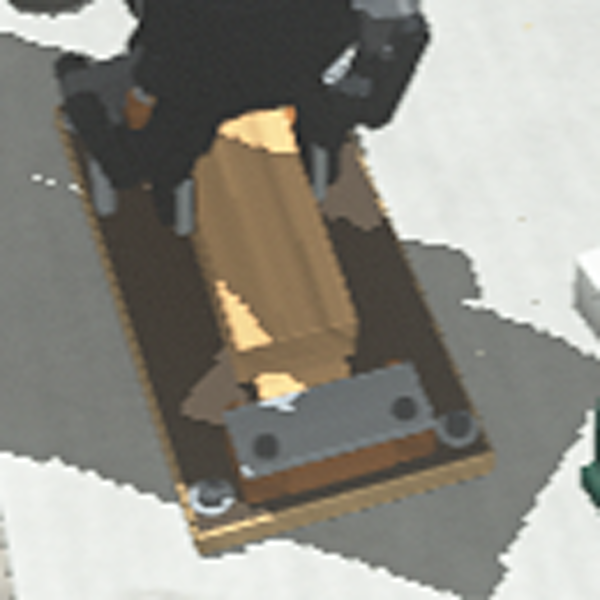

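```bash
python3 - <<'E'
from h import *
d=load('s5'); k=600/130; P=lambda u,v,z:atz(d,220+(u+.5)/k-.5,260+(v+.5)/k-.5,z)
e=np.array([np.cos(YAW),np.sin(YAW)]); J=lambda p:(np.round([(p[:2]-C)@e,(p[:2]-C)@[-e[1],e[0]]],4))
print('shoulder top',J(P(232,355,.044)),J(P(357,328,.044)))
print('tenon top at lip',J(P(250,401,.023)),J(P(351,379,.023)))
print('lip',J(P(226,407,.033)),J(P(415,363,.033)))
E
```

```text
shoulder top [ 0.065  -0.0285] [0.0674 0.0183]
tenon top at lip [ 0.0711 -0.0244] [0.0731 0.0138]
lip [ 0.0786 -0.035 ] [0.0812 0.0361]
```

Emit:
drive_tool:
  series:
    - [0,0.0015,0,0,0,0,0.4]
    - [0,0.003,0,0,0,0,0.4]
    - [-0.003,0.003,-0.0005,0,0,0,0.4]
    - [-0.006,0.003,-0.001,0,0,0,0.4]
    - [-0.006,0.003,-0.001,0,0,0,0.4]
    - [-0.006,0.003,-0.001,0,0,0,0.4]

```text
time_s: 7.0
tcp_pos: [0.4764, -0.2356, 0.0365]
orientation: [3.14, -0.17, 1.634]
force: [0.2, 0.5, -1.8]
gripper_width: 0.0451
grip_force: 62.8
```

```bash
python3 - <<'E'
from h import *
d=grab('side','s6'); cv2.imwrite('pics/c6.png',cv2.resize(d['image'][300:370,250:340,::-1],(771,600),interpolation=cv2.INTER_CUBIC))
rail(.0925,.0145,.17,0); print(env.state()['tcp_pos'],env.state()['force'])
E
```

```text
t 7.05 shift [-0.0015  0.0002 -0.002 ] turn [ 0.0016 -0.0001  0.0002]
[ 0.47625766 -0.23545872  0.03648361] [-0.69237225  0.72596892 -1.832055  ]
```

View pics/c6.png

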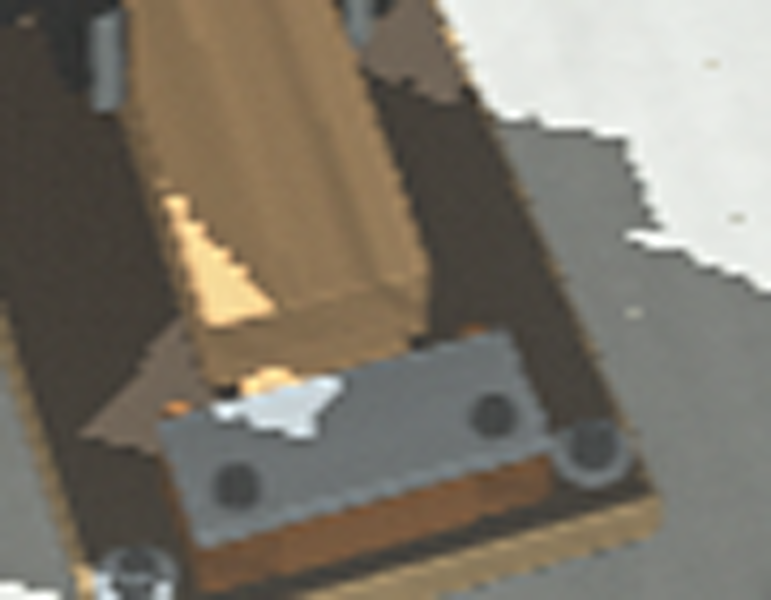

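```bash
python3 - <<'E'
import numpy as np
L,H=.1013,.0067
def T(xt,zt,th): c,s=np.cos(th),np.sin(th); return np.array([xt-L*c+H*s, zt+L*s+H*c])
a=T(.0912,.0133,.17); c,s=np.cos(.17),np.sin(.17)
for th,xt,zt in zip([.15,.13,.11,.09,.07,.05,.035,.02,.01,0],np.linspace(.0915,.0925,10),[.0133]*6+[.013]*4):
    d=T(xt,zt,th)-a  # tool x = -(c,-s), tool z=-(s,c)
    print(np.round([-(d[0]*c-d[1]*s),-(d[0]*s+d[1]*c),th-.17],4))
E
```

```text
[-0.0002  0.002  -0.02  ]
[-0.0002  0.004  -0.04  ]
[-0.0003  0.006  -0.06  ]
[-0.0004  0.008  -0.08  ]
[-0.0006  0.01   -0.1   ]
[-0.0008  0.012  -0.12  ]
[-0.001   0.0138 -0.135 ]
[-0.0012  0.0153 -0.15  ]
[-0.0014  0.0163 -0.16  ]
[-0.0017  0.0173 -0.17  ]
```

Emit:
drive_tool:
  series:
    - [-0.0002,0,0.002,0,-0.02,0,0.4]
    - [-0.0002,0,0.004,0,-0.04,0,0.4]
    - [-0.0003,0,0.006,0,-0.06,0,0.4]
    - [-0.0004,0,0.008,0,-0.08,0,0.4]
    - [-0.0006,0,0.01,0,-0.1,0,0.4]
    - [-0.0006,0,0.01,0,-0.1,0,0.4]
    - [-0.0006,0,0.01,0,-0.1,0,0.4]

```text
time_s: 7.75
tcp_pos: [0.4764, -0.234, 0.0266]
orientation: [3.14, -0.07, 1.635]
force: [0.3, -0.0, -2.2]
gripper_width: 0.0446
grip_force: 62.7
```

```bash
python3 - <<'E'
from h import *
d=grab('side','s7');e=grab('top','t7')
cv2.imwrite('pics/c7.png',np.hstack([cv2.resize(d['image'][270:370,240:340,::-1],(400,400),interpolation=cv2.INTER_CUBIC),cv2.resize(e['image'][250:350,300:400,::-1],(400,400),interpolation=cv2.INTER_CUBIC)]))
rail(.0922,.0133,.07,0); s=env.state();print(s['tcp_pos'],s['force'],s['ft_torque'])
E
```

```text
t 7.85 shift [-0.0006 -0.0001 -0.0005] turn [0.002  0.0002 0.0003]
[ 0.47653427 -0.23447388  0.02661464] [-0.46456245  0.34596261 -1.65778514] [-0.09953015 -0.02116482 -0.01790956]
```

View pics/c7.png

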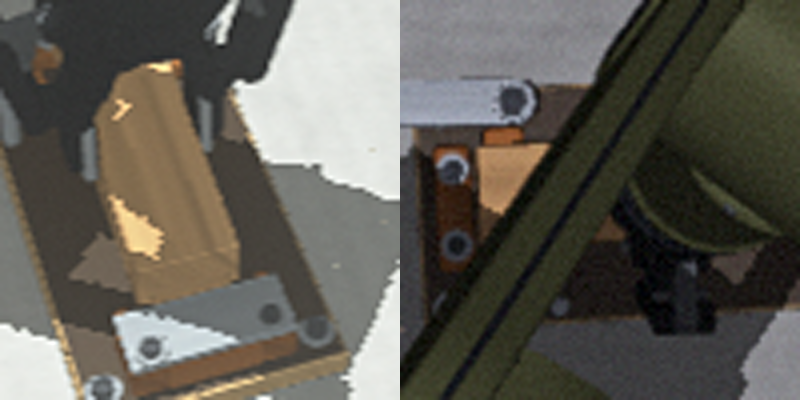

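Emit:
drive_tool:
  series:
    - [-0.0002,0,0.002,0,-0.02,0,0.4]
    - [-0.0003,0,0.0035,0,-0.035,0,0.4]
    - [-0.0005,0,0.005,0,-0.05,0,0.4]
    - [-0.0006,0,0.006,0,-0.06,0,0.4]
    - [-0.0007,0,0.0072,0,-0.07,0,0.4]
    - [-0.0007,0,0.0072,0,-0.07,0,0.4]
    - [-0.0007,0,0.0072,0,-0.07,0,0.4]

```text
time_s: 8.55
tcp_pos: [0.4763, -0.2343, 0.0194]
orientation: [3.14, -0.0, 1.634]
force: [-0.6, 0.3, -0.6]
gripper_width: 0.0447
grip_force: 62.8
```

```bash
python3 - <<'E'
from h import *
rail(.0925,.012,0,0); s=env.state();print(s['tcp_pos'],s['force'],s['ft_torque'])
E
```

```text
t 8.55 shift [-0.0004  0.0001  0.0007] turn [ 0.0017 -0.0001  0.0003]
[ 0.47631007 -0.23429047  0.01943251] [-0.58388546  0.26042835 -0.62817299] [0.09820228 0.01175065 0.07202377]
```

Emit:
drive_tool:
  series:
    - [-0.0004,0,0.001,0,0,0,0.4]
    - [-0.0004,0,0.0015,0,0,0,0.4]
    - [-0.0004,0,0.0015,0,0,0,0.4]
    - [-0.0004,0,0.0015,0,0,0,0.55]
    - [-0.0004,0,0.0015,0,0,0,0.72]
    - [-0.0004,0,0.0015,0,0,0,0.72]
    - [-0.0004,0,0.0015,0,0,0,0.72]

```text
time_s: 9.25
tcp_pos: [0.4764, -0.2351, 0.0176]
orientation: [3.14, -0.0, 1.633]
force: [0.9, -0.1, 0.5]
gripper_width: 0.0613
grip_force: 0.0
```

Emit:
drive_tool:
  series:
    - [0,0,-0.015,0,0,0,0.72]
    - [0,0,-0.05,0,0,0,0.72]
    - [0,0,-0.1,0,0,0,0.3]
    - [0,0,-0.13,0,0,0,0]
    - [0,0,-0.13,0,0,0,0]
    - [0,0,-0.13,0,0,0,0]
    - [0,0,-0.13,0,0,0,0]

```text
time_s: 9.95
tcp_pos: [0.4751, -0.2344, 0.1465]
orientation: [-3.141, -0.001, 1.634]
force: [0.6, 0.7, 0.8]
gripper_width: 0.0004
grip_force: 0.0
```

```bash
python3 - <<'E'
from h import *
d=grab('wrist','w8');e=grab('side','s8');s=env.state();print(s['tcp_pos'],s['force'],s['gripper_width'])
cv2.imwrite('pics/c8.png',np.hstack([cv2.resize(d['image'][:,:,::-1],(500,375)),cv2.resize(e['image'][250:380,210:314,::-1],(300,375),interpolation=cv2.INTER_CUBIC)]))
E
```

```text
[ 0.47496972 -0.23425692  0.14611237] [ 0.45626948 -0.10043469  0.74390425] 0.00033526881153756675
```

View pics/c8.png

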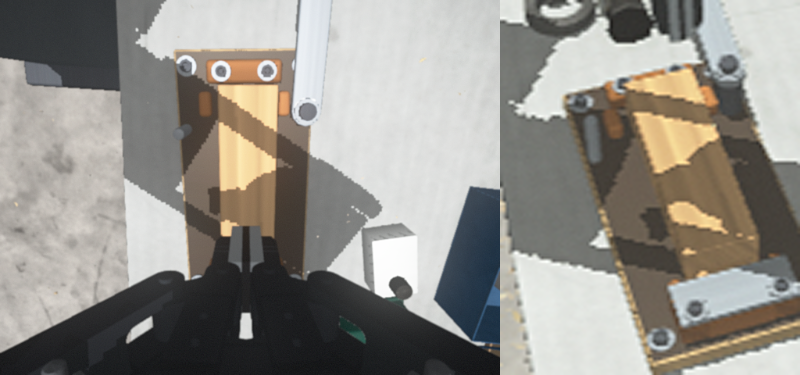

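```bash
python3 - <<'E'
from h import *
d=load('top')
for u,v in[(281,302),(275,302),(270,297),(260,302),(230,302),(165,300),(282,274),(277,274)]: print((u,v),np.round(dep(d,u,v),3))
D=load('w8'); Z=D['range_z']
# knob blob in wrist depth: points with world z in .068-.082
f=240/np.tan(np.radians(D['vertical_fov']/2)); v,u=np.mgrid[:480,:640]; T=np.array(D['cam_to_world'])
X=np.stack([(u-D['cx'])/f,-(v-D['cy'])/f,-np.ones_like(u,float)],-1)*Z[...,None]@T[:3,:3].T+T[:3,3]
m=(X[...,2]>.037)&(X[...,2]<.05)&(Z>0)&(X[...,0]>.495)&(X[...,0]<.54)&(X[...,1]>-.2)&(X[...,1]<-.0)
print('bar',m.sum(),X[m].mean(0),X[m].min(0),X[m].max(0))
# rail top height
r=lambda a,b:np.median(X[(np.abs(X[...,0]-a)<.004)&(np.abs(X[...,1]-b)<.004)],0)
for y in(-.17,-.19,-.21,-.25): print(r(.474,y))
for q in[( .515,-.086)]: go([*q,.15],[np.pi,0,1.606])
E
```

```text
(281, 302) [ 0.467 -0.088  0.041]
(275, 302) [ 0.466 -0.076  0.041]
(270, 297) [ 0.476 -0.067  0.037]
(260, 302) [ 0.466 -0.048  0.036]
(230, 302) [0.466 0.008 0.036]
(165, 300) [0.468 0.129 0.04 ]
(282, 274) [ 0.515 -0.091  0.075]
(277, 274) [ 0.515 -0.082  0.076]
bar 5963 [ 0.51462957 -0.13694958  0.04630082] [ 0.49505235 -0.19985213  0.03700276] [ 0.52712303 -0.09972997  0.04997294]
[ 0.47406391 -0.16981998  0.03683139]
[ 0.47403333 -0.18992445  0.03696674]
[ 0.47400984 -0.20999851  0.03684676]
[ 0.47399183 -0.24976727  0.03690421]
t 10.05 shift [ 0.1455  0.0493 -0.0037] turn [-0.0014 -0.0021  0.0277]
```

Emit:
drive_tool:
  series:
    - [0.05,0.017,0,0,0,0.01,0.45]
    - [0.1,0.034,0,0,0,0.02,0.45]
    - [0.1455,0.0493,0,0,0,0.028,0.45]
    - [0.1455,0.0493,0,0,0,0.028,0.45]
    - [0.1455,0.0493,0,0,0,0.028,0.45]
    - [0.1455,0.0493,0.03,0,0,0.028,0.45]
    - [0.1455,0.0493,0.06,0,0,0.028,0.45]
    - [0.1455,0.0493,0.06,0,0,0.028,0.45]
  squeeze: 20

```text
time_s: 10.85
tcp_pos: [0.5124, -0.0873, 0.0842]
orientation: [-3.134, -0.002, 1.604]
force: [-0.7, 0.3, -0.5]
gripper_width: 0.0386
grip_force: 0.0
```

```bash
python3 - <<'E'
from h import *
go([.515,-.086,.056],[np.pi,0,1.606]);s=env.state();print(s['tcp_pos'],s['force'],s['gripper_width'])
E
```

```text
t 10.85 shift [0.0012 0.0029 0.0282] turn [-0.0073 -0.002  -0.0018]
[ 0.51238805 -0.08731565  0.08418297] [-0.73339653  0.27791295 -0.54612252] 0.0386407525965547
```

Emit:
drive_tool:
  series:
    - [0,0.001,0.015,0,0,0,0.45]
    - [0,0.001,0.03,0,0,0,0.45]
    - [0,0.001,0.03,0,0,0,0.45]
    - [0,0.001,0.03,0,0,0,0.1]
    - [0,0.001,0.03,0,0,0,0.1]
    - [0,0.001,0.03,0,0,0,0.1]
    - [0,0.001,0.03,0,0,0,0.1]
    - [0,0.001,0.03,0,0,0,0.1]

```text
time_s: 11.65
tcp_pos: [0.5178, -0.0873, 0.0587]
orientation: [3.139, 0.001, 1.606]
force: [-1.5, -4.8, 3.5]
gripper_width: 0.0183
grip_force: 20.4
```

```bash
python3 - <<'E'
from h import *
s=env.state();print(s['tcp_pos'],s['orientation'],s['force'],s['gripper_width'],s['grip_force'])
# arc plan: pivot, tool-frame rows for swing a (rad from start)
A=R.from_euler('xyz',s['orientation']); k=np.r_[s['tcp_pos'][:2],0]; pv=np.array([.5178,-.1755,0])
print('r',np.linalg.norm(k-pv))
u=(k-pv)/np.linalg.norm(k-pv)*.09; k=pv+u
for a in np.arange(.13,1.7,.13).tolist()+[1.6]:
    q=R.from_euler('z',a); print(round(a,2),np.round(A.inv().apply(pv+q.apply(u)-k),4),np.round((A.inv()*q*A).as_rotvec(),3))
E
```

```text
[ 0.51781161 -0.08729186  0.05871148] [3.13859830e+00 1.36000896e-03 1.60606892e+00] [-1.53195289 -4.82793646  3.50820531] 0.01826448048529418 20.40307672927156
r 0.08820814140887898
0.13 [-0.0003 -0.0117 -0.    ] [-0.    0.   -0.13]
0.26 [-0.0022 -0.0232 -0.0001] [-0.     0.001 -0.26 ]
0.39 [-0.0055 -0.0344 -0.0001] [-0.001  0.001 -0.39 ]
0.52 [-0.0103 -0.0451 -0.0001] [-0.001  0.002 -0.52 ]
0.65 [-0.0164 -0.0551 -0.0001] [-0.001  0.002 -0.65 ]
0.78 [-0.0238 -0.0642 -0.0002] [-0.001  0.002 -0.78 ]
0.91 [-0.0322 -0.0722 -0.0002] [-0.001  0.003 -0.91 ]
1.04 [-0.0417 -0.0791 -0.0002] [-1.00e-03  3.00e-03 -1.04e+00]
1.17 [-0.0519 -0.0848 -0.0002] [-0.002  0.004 -1.17 ]
1.3 [-0.0628 -0.089  -0.0002] [-0.002  0.004 -1.3  ]
1.43 [-0.0742 -0.0918 -0.0002] [-0.002  0.004 -1.43 ]
1.56 [-0.0858 -0.0931 -0.0002] [-0.002  0.005 -1.56 ]
1.69 [-0.0975 -0.0929 -0.0001] [-0.002  0.005 -1.69 ]
1.6 [-0.0894 -0.0932 -0.0002] [-0.002  0.005 -1.6  ]
```

Emit:
drive_tool:
  series:
    - [-0.0003,-0.0117,0,0,0,-0.13,0.1]
    - [-0.0022,-0.0232,0,0,0,-0.26,0.1]
    - [-0.0055,-0.0344,0,0,0,-0.39,0.1]
    - [-0.0103,-0.0451,0,0,0,-0.52,0.1]
    - [-0.0164,-0.0551,0,0,0,-0.65,0.1]
    - [-0.0238,-0.0642,0,0,0,-0.78,0.1]
    - [-0.0238,-0.0642,0,0,0,-0.78,0.1]
    - [-0.0238,-0.0642,0,0,0,-0.78,0.1]

```text
time_s: 12.45
tcp_pos: [0.4552, -0.1125, 0.0586]
orientation: [3.139, 0.003, 2.382]
force: [-0.6, 1.6, 6.6]
gripper_width: 0.0186
grip_force: 20.5
```

```bash
python3 - <<'E'
from h import *
s=env.state();print(s['tcp_pos'],s['orientation'],s['force'],s['gripper_width'],s['grip_force'])
A=R.from_euler('xyz',s['orientation']); k=np.r_[s['tcp_pos'][:2],0]; pv=np.array([.5178,-.1755,0])
print('r',np.linalg.norm(k-pv))
u=(k-pv)/np.linalg.norm(k-pv)*.09; print('jig angle',np.arctan2(u[1],u[0])-YAW-np.pi, np.arctan2(u[1],u[0]))
for a in np.arange(.13,1,.13):
    q=R.from_euler('z',a); print(round(a,2),np.round(A.inv().apply(pv+q.apply(u)-k),4))
E
```

```text
[ 0.45523434 -0.11245484  0.05863885] [3.13858975e+00 2.86004801e-03 2.38154311e+00] [-0.55543949  1.57443135  6.57903267] 0.018644871469214133 20.51317473175004
r 0.08882090977343338
jig angle 0.7187844821124543 2.3523771357022474
0.13 [ 0.0008 -0.0116 -0.    ]
0.26 [-0.0012 -0.0232 -0.0001]
0.39 [-0.0046 -0.0344 -0.0001]
0.52 [-0.0094 -0.045  -0.0001]
0.65 [-0.0156 -0.0549 -0.0001]
0.78 [-0.023  -0.064  -0.0001]
0.91 [-0.0315 -0.072  -0.0001]
```

Emit:
drive_tool:
  series:
    - [0.0,-0.0116,-0.001,0,0,-0.13,0.1]
    - [-0.0018,-0.0232,-0.001,0,0,-0.26,0.1]
    - [-0.005,-0.0344,-0.001,0,0,-0.39,0.1]
    - [-0.01,-0.045,-0.001,0,0,-0.52,0.1]
    - [-0.016,-0.0549,-0.001,0,0,-0.65,0.1]
    - [-0.0235,-0.064,-0.001,0,0,-0.78,0.1]
    - [-0.028,-0.0682,-0.001,0,0,-0.85,0.1]
    - [-0.028,-0.0682,-0.001,0,0,-0.85,0.1]
    - [-0.028,-0.0682,-0.001,0,0,-0.85,0.1]

```text
time_s: 13.35
tcp_pos: [0.4297, -0.18, 0.0588]
orientation: [3.139, 0.005, -3.053]
force: [4.9, 5.5, -0.7]
gripper_width: 0.0186
grip_force: 20.6
```

```bash
python3 - <<'E'
from h import *
s=env.state();print(s['tcp_pos'],s['orientation'],s['force'],s['gripper_width'],s['grip_force'])
k=s['tcp_pos'][:2]; pv=np.array([.5178,-.1755]); u=k-pv
print('r',np.linalg.norm(u),'bar angle',3.204-np.arctan2(u[1],u[0])%(2*np.pi))
A=R.from_euler('xyz',s['orientation']); print('jig +x 5mm in tool',np.round(A.inv().apply([.005*np.cos(YAW),.005*np.sin(YAW),0]),4))
E
```

```text
[ 0.42966042 -0.18003313  0.05881303] [ 3.13947014  0.00482526 -3.05304327] [ 4.89749772  5.48280751 -0.7358262 ] 0.018626053909271148 20.57071517687291
r 0.0882560733245062 bar angle 0.011021382824368153
jig +x 5mm in tool [ 0.0001 -0.005  -0.    ]
```

Emit:
drive_tool:
  series:
    - [0,-0.002,0,0,0,0,0.1]
    - [0,-0.004,0,0,0,0,0.1]
    - [0,-0.004,0,0,0,0,0.1]

```text
time_s: 13.65
tcp_pos: [0.4296, -0.1804, 0.0587]
orientation: [3.133, 0.005, -3.056]
force: [6.9, 17.6, 4.4]
gripper_width: 0.0187
grip_force: 21.4
```

Emit:
drive_tool:
  series:
    - [0,0,0,0,0,0,0.1]
    - [0,0.003,0,0,0,0,0.45]
    - [0,0.003,0,0,0,0,0.45]
    - [0,0.003,0,0,0,0,0.45]
    - [0,0.003,-0.02,0,0,0,0.45]
    - [0,0.003,-0.06,0,0,0,0.45]
    - [0,0.003,-0.11,0,0,0,0.45]
    - [0,0.003,-0.15,0,0,0,0.45]
    - [0,0.003,-0.15,0,0,0,0.45]

```text
time_s: 14.55
tcp_pos: [0.4312, -0.1848, 0.2145]
orientation: [-3.134, 0.012, -3.049]
force: [1.2, -1.0, -0.2]
gripper_width: 0.0381
grip_force: 0.0
```

```bash
python3 - <<'E'
from h import *
def pts(D):
    Z=D['range_z'];f=240/np.tan(np.radians(D['vertical_fov']/2)); v,u=np.mgrid[:480,:640]; T=np.array(D['cam_to_world'])
    X=np.stack([(u-D['cx'])/f,-(v-D['cy'])/f,-np.ones_like(u,float)],-1)*Z[...,None]@T[:3,:3].T+T[:3,3]
    return X[Z>0]
e=np.array([np.cos(YAW),np.sin(YAW)]);n=np.array([-e[1],e[0]])
for c in('wrist','side','top'):
    X=pts(grab(c,'z'+c)); q=np.c_[(X[:,:2]-C)@e,(X[:,:2]-C)@n,X[:,2]]
    k=(q[:,2]>.06)&(q[:,2]<.08)&(abs(q[:,0])<.13)&(abs(q[:,1])<.08); b=(q[:,2]>.044)&(q[:,2]<.052)&(abs(q[:,0]+.06)<.035)&(q[:,1]>-.03)&(q[:,1]<.03)
    r=(q[:,2]>.03)&(q[:,2]<.043)&(abs(q[:,0])<.04)&(abs(q[:,1])<.018)
    print(c,'knob',k.sum(),np.median(q[k],0) if k.any() else '', 'bar',b.sum(),np.polyfit(q[b,1],q[b,0],1) if b.sum()>9 else '', 'rail z plane',np.polyfit(q[r,0],q[r,2],1) if r.sum()>9 else '')
s=env.state();print(s['tcp_pos'],s['force'],s['gripper_width'])
E
```

```text
wrist knob 619 [-0.06623339 -0.04832318  0.07331636] bar 1903 [-0.01144465 -0.06689707] rail z plane [-0.00063415  0.03682303]
side knob 111 [-0.05947695 -0.04592581  0.07168641] bar 290 [-0.01812292 -0.06347347] rail z plane [0.00321789 0.03729105]
top knob 0  bar 0  rail z plane 
[ 0.42686632 -0.18242381  0.20833534] [-0.64171997 -0.23645169 -0.44304856] 0.038459273091604
```

The bar met its stop pin (17.6 N against the push). It measures about 0.01 rad from across, the rail is flat, and the gripper is clear, so I'm handing the job in.

```bash
python3 -c "
from h import *
print(env.job_done())"
```

```text
the job is handed in; nothing more can be done
None
```

The job is handed in but came back without a verdict: by my measurements the rail lies flat with its tenon under the lip and the bar is against its stop pin (about 0.01 rad), at 14.7 s of 58 s, but I viewed 11 pictures (the limit was 10), and I did not re-measure the other things on the table, though I saw no sign of touching them.

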